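# Hold a test coupon home for a reading

## Task

Start a reading on the coupon tester: press the push button on the small white box fully down and let it come back up. Then push the bevelled aluminium coupon up to the tester's steel fence so that its long back side lies flush along the fence and covers the round sensing spot in the fence's middle, and with one diagonal push on its bevelled edge press it firmly against the fence and down on the bed plate together. Finish while still holding it so, do not let go; leave the other things on the bench standing where they are.

Things in the scene. Friction and masses are not known exactly. Their poses are not given: they have to be found in the camera images.
- coupon: loose aluminium block, 0.38 kg, 45 (x) x 100 (y) x 36 mm (z), lying on the bed plate short of the fence, skewed; origin: centre of the underside. Its plain upright back (+x) goes to the fence. Front (-x): upright up to 18 mm, then a 45 degree bevel back to the top (27 mm deep). Pushed low on the upright front it slides; a push on the bevel alone may jam it short
- coupon_back (a point): middle of the lower edge of the coupon's back side, 22.5 mm from its origin along its +x
- coupon_bevel (a point): middle of the coupon's sloping bevel face, 13.5 mm in front (-x) of its origin and 27 mm above its underside
- station: the tester's base, fixed to the bench at a place and yaw that vary: 180 (x) x 200 mm (y); origin: centre of the underside, at bench height; its +x points towards the fence, its y runs along the fence
- bedplate: flat dark steel plate of the station, 180 x 200 mm, its top 15 mm above the bench; origin: centre of its underside
- fence: straight upright steel bar along the station's far side, fixed, 200 mm long (y), 16 mm thick (from its origin towards +x), 30 mm high above the plate; a flat black sensing spot 16 mm across sits in the middle of its face
- fence_face (a point): middle of the foot of the fence's face, on the plate's top surface; its x axis points into the fence, its y along it
- startbox: white box fixed to the bench left or right of the station, 100 (x) x 90 (y) x 45 mm high, the only one with a push button on top; origin: centre of the underside. A white stirrer with a beaker stands on the other side
- start_top (a point): centre of the push button's top face, grey, 32 mm across, in the middle of the box's top, pressed straight down
- start (a joint): button travel in m: 0 up, 0.006 fully down; a spring, about 5 N when fully down, brings it back up
- standard: brass disc, 24 mm across, 10 mm thick, lying on a front corner of the bed plate; leave alone; origin: centre of the underside
- blank: plain steel block 45 x 70 x 25 mm without bevel, on the bench in front; leave alone; origin: centre of the underside
- rod: upright steel rod, 24 mm across, 60 mm high, on the bench in front; leave alone; origin: centre of the underside
- beaker: glass beaker, 66 mm across, 85 mm high, on the stirrer; leave alone; origin: centre of the underside
- reagent: amber jar, 80 mm across, 150 mm high, beyond the station on the left; leave alone; origin: centre of the underside
- cup: small white crucible, 50 mm across, 40 mm high, beyond the station on the right; leave alone; origin: centre of the underside
- spatula: thin steel lab spatula, 150 mm long, 8 mm thick, lying on the bench in front; leave alone; origin: middle of its length
Things that resemble listed ones, but are neither listed nor needed, are in the scene too. Leave any purple or yellow look-alike of the startbox alone.

How it is judged:
By the outcome, as a careful person would: the job done as asked, in the order asked, and still so for the second after the job is handed in, while the arm keeps its last pose, push and grip.
It also fails if it takes over 67 s, if anything falls off the work surface, if the arm or the gripper's body presses on something with over 40 N, if the wrist force passes 120 N, or if a joint passes its speed limit or range.

## Robot

A 6-joint arm with a two-finger parallel gripper is mounted at the origin on the work surface. World frame = base frame: x ahead of the robot, y to its left, z up, the work surface at z = 0. Lengths are in mm, angles in rad, forces in N, time in s.
With the tool pointing down it reaches from about 400 to 925 mm from the base axis. Payload 12.5 kg.
Tool frame: the origin (TCP) lies at the very end of the fingers, on their centre line; the grasp point (between the pads) lies 19 mm behind it; z points along the fingers, y is the line along which they close (so a half turn about z gives the same grasp; the last joint's range is limited). The gripper opens to 95 mm and grips with 3 to 60 N. Pads are 20 mm wide; open, the fingers measure 119 mm over their backs; the gripper's body (75 mm by 180 mm) begins 59 mm behind the grasp point.
Start: joints at [1.002, 0.491, 1.559, -0, 1.092, -0.106], TCP at [279.022, 559.28, 214.661] pointing down, gripper open.
Joint ranges: [-3.1, 3.1], [-0.84, 2.19], [0.05, 2.79], [-1.13, 4.28], [0.06, 2.93], [-2.69, 2.69]. Speed limits (rad/s): [2.22, 2.22, 2.79, 3.14, 3.14, 3.14].

## Interface

Orientations are given as [roll, pitch, yaw] about the fixed x, y, z axes, in that order (R = Rz(yaw) Ry(pitch) Rx(roll)).
In Python, from cell import state, imaging, env, spot_in, mark_of gives the robot as it stands. The module is installed in compiled form; this text tells all that it offers.
- The arm moves only by the tool step_arm, never from a script. Its argument "increments" is a list of rows, each an object with "slide": the shift along the tool's x, y, z in m, a list of three; "roll": the turn about the tool's z in rad. A call has 1 to 5 rows; each row is the pose to reach, as a shift and turn from the pose commanded when the call began, along the tool's axes at that moment; what a row does not reach only later rows make up. A row lasts 1/8 s, in which the tool goes at most 62.5 mm and 10.7 degrees, less where a joint would pass 70% of its speed; a pose out of reach is approached as far as the arm can. A call with a gripper value outside its range is refused whole. "fingers" is the opening, from 0 (shut) to 1 (fully open), set as the call begins (left out, the last holds). The fingers move at their own pace and stop on an object; the grip force is fixed at half the most. Time passes only in rows, so rows that repeat a pose let the fingers close. It gives the time, the measured TCP pose, the force, the opening and the grip force at its end, in the units of the state.
- state(): the state, without advancing time (a new reading comes with each control period).
- imaging.read_camera(name): name is "scene" or "top"; returns a dict with "color" (420x560x3 uint8, red, green, blue), "z_map" (420x560 float32, mm along the optical axis (not along the pixel's ray), 0 where there is no reading), "intrinsics" (3x3 intrinsics, pixels), "camera_from_world" (4x4, takes a point from world to camera coordinates). Camera axes: x right, y up, looking along -z (the intrinsics and any distortion apply to the point x, -y, -z); pixel columns grow to the right and rows downward; lengths in mm; the calibration is good to about 2 mm. A picture is of the moment at which its call begins.
- env.job_done(): hands the job in; it is judged then, once.
Trained networks look in the newest picture that a camera, given by its name, has taken for a name from the list of things; names that differ only in an ending like _2 or _b are one class to them, and where a whole thing is asked for, a point or a joint stands for the part that bears it (a point fixed in the world has none). Each returns a list of dicts, best first, with "confidence" (0 to 1); they miss things now and then, are a little off and sometimes report something else, mostly with a low value. They report only what shows in the picture. A call takes as long as a camera call. They do not tell look-alikes from the thing itself.
- spot_in(camera, target): "bbox" ([left, top, right, bottom] in pixels, round what is visible of it).
- mark_of(camera, target): "uv" ([column, row] in pixels: a listed point, or the origin of a listed thing).
The state is a dict: "t": time; "joints": joint angles; "qvel": joint speeds; "tau": joint torques, N m; "eef_pos": TCP position; "tcp_rot": TCP orientation; "ft_force": force on the tool from outside, world axes, zero at the start; "moment": the same for the moment, N m; "opening": opening from 0.0 (shut) to 1.0 (fully open); "grip_force": force on a finger pad.
Only numpy, scipy, OpenCV 4.12 (cv2) and the standard library are available. Lean on these libraries where they do the work, as an engineer would, in place of code of your own. Each camera call takes 0.05 s, during which the arm holds its last target. There are 200 camera calls.

## Working session

There is one attempt and no reset: what is moved stays moved. The work goes in short steps, Python scripts to look and compute and a tool call to move; the robot and the scene stay as the last step left them, time stands still between calls to the robot, and variables do not carry over. Pictures are saved under pics/ and viewed, at most 10 in all, crops included, and the job is handed in when it is done.

Besides the shell and the picture viewer there is one more tool, called by a JSON object that holds its "op" and its "data". step_arm: Moves the arm, as the interface text tells. Its arguments: {"type":"object","properties":{"increments":{"type":"array"},"fingers":{"type":"number"}},"required":["increments"]}

```bash
mkdir -p pics
cat > h.py <<'E'
import numpy as np, cv2
from cell import state, imaging, env, spot_in, mark_of
def cam(n):
    return imaging.read_camera(n)
def world(c,u,v,z=None,zw=None):
    K=np.array(c["intrinsics"]);T=np.linalg.inv(np.array(c["camera_from_world"]))
    r=np.linalg.inv(K)@[u,v,1]; r=np.array([r[0],-r[1],-1.])
    if zw is None:
        if z is None: z=c["z_map"][int(round(v)),int(round(u))]
        return (T@np.r_[r*z,1])[:3]
    o=T[:3,3]; d=T[:3,:3]@r
    return o+d*(zw-o[2])/d[2]
def cloud(c):
    K=np.array(c["intrinsics"]);T=np.linalg.inv(np.array(c["camera_from_world"]))
    Z=c["z_map"];h,w=Z.shape;u,v=np.meshgrid(np.arange(w),np.arange(h))
    P=np.stack([(u-K[0,2])/K[0,0]*Z,-(v-K[1,2])/K[1,1]*Z,-Z],-1)
    W=P@T[:3,:3].T+T[:3,3]; W[Z==0]=np.nan
    return W
E
python3 - <<'E'
from h import *
a=cam("scene");b=cam("top")
for n,c in (("scene",a),("top",b)):
    cv2.imwrite(f"pics/{n}0.png",c["color"][...,::-1]); print(n,np.round(np.linalg.inv(c["camera_from_world"]),2).tolist())
    for t in ["coupon","startbox","standard","fence"]:
        for s in spot_in(n,t)[:4]: print(t,np.round(s["bbox"]),round(s["confidence"],2))
    for t in ["coupon_back","coupon_bevel","fence_face","start_top","coupon","standard"]:
        for s in mark_of(n,t)[:3]: print(t,np.round(s["uv"],1),round(s["confidence"],2))
print(state())
E
```

```text
scene [[-0.1, -0.82, 0.56, 1065.29], [1.0, -0.09, 0.05, -1.25], [0.01, 0.56, 0.83, 827.84], [0.0, 0.0, 0.0, 1.0]]
coupon [289. 231. 333. 258.] 0.57
startbox [167. 130. 210. 168.] 0.72
startbox [ 99. 229. 149. 280.] 0.72
startbox [156. 172. 192. 215.] 0.65
startbox [288. 229. 334. 252.] 0.43
standard [342. 222. 349. 232.] 0.39
fence [255. 254. 345. 287.] 0.93
fence [257. 206. 353. 293.] 0.66
fence [289. 228. 335. 255.] 0.28
coupon_back [308.4 252.2] 0.96
coupon_bevel [310.  232.6] 0.86
fence_face [299.3 267.3] 0.72
start_top [115.6 239.8] 0.64
start_top [169.3 184. ] 0.45
start_top [181.2 135.8] 0.4
coupon [310.2 241.9] 0.68
coupon [171.1 182.8] 0.39
standard [346.7 227.2] 0.57
standard [191.6 262.4] 0.39
top [[-0.02, 0.98, -0.18, 367.69], [-1.0, -0.02, -0.0, -53.18], [-0.01, 0.18, 0.98, 1017.74], [0.0, 0.0, 0.0, 1.0]]
coupon [227. 167. 272. 193.] 0.93
startbox [415. 123. 472. 174.] 0.84
startbox [393. 270. 453. 329.] 0.83
startbox [383. 196. 440. 252.] 0.6
startbox [409. 217. 429. 234.] 0.27
standard [208. 200. 219. 211.] 0.63
fence [213. 120. 304. 159.] 0.82
coupon_back [250.9 173.4
[... 259 characters left out ...]
 207.9] 0.38
{'t': 1.1, 'joints': array([ 1.00244198e+00,  4.90863403e-01,  1.55893889e+00, -9.27791027e-08,
        1.09170407e+00, -1.05587495e-01]), 'qvel': array([-1.34576181e-03, -2.38125399e-04,  4.18758001e-04,  6.45861619e-05,
       -1.46896869e-03,  1.68536075e-04]), 'tau': array([ 6.39516729e-04, -6.12500310e+01, -2.58423293e+01,  6.93391543e-02,
        4.47167445e-02, -2.53550162e-06]), 'eef_pos': array([278.98675118, 559.27348929, 214.67027522]), 'tcp_rot': array([3.14150685e+00, 9.17633794e-06, 2.67882584e+00]), 'ft_force': array([-0.13922563,  0.73054483, -0.00976807]), 'moment': array([-0.00224384,  0.00646808, -0.01485324]), 'grip_force': 0.0, 'opening': 0.9990904999864466}
```

View pics/scene0.png

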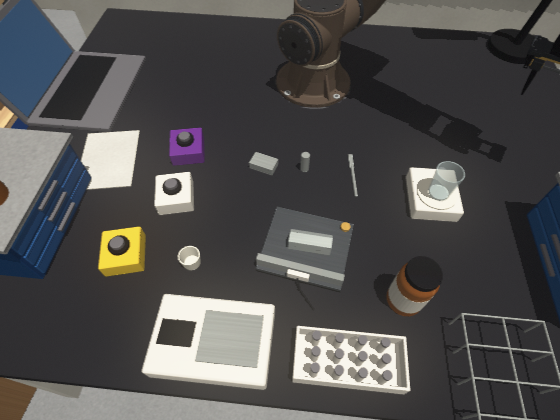

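View pics/top0.png

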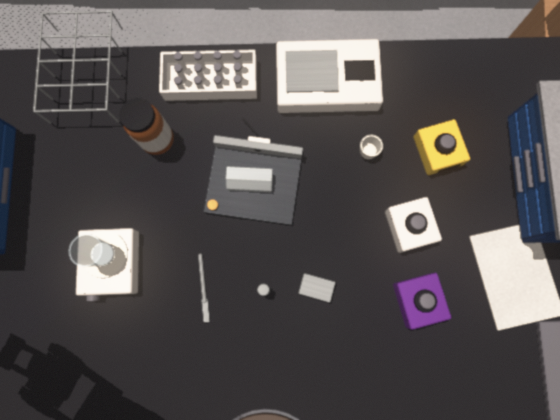

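Top picture: three button boxes stand on the right, yellow (442,147), white (414,224) and purple (424,301). The white one fits the startbox because it is the only white one with a button. The white box at (107,262) is the stirrer, carrying the beaker. The coupon (249,179) lies on the bed plate, with the fence at (258,147) and the brass standard at (212,205).

```bash
cat > m.py <<'E'
from h import *
def rect(P):
    r=cv2.minAreaRect(P.astype(np.float32)); b=cv2.boxPoints(r); return np.round(r[0],1),np.round(r[1],1),np.round(r[2],1),np.round(b).tolist()
E
python3 - <<'E'
from m import *
b=cam("top");W=cloud(b)
def reg(l,t,r,bb,z0,z1):
    p=W[t:bb,l:r].reshape(-1,3); return p[(p[:,2]>z0)&(p[:,2]<z1)]
p=reg(383,190,445,256,38,50);print("box",len(p),rect(p[:,:2]),np.median(p[:,2]))
p=reg(400,205,432,240,51,80);print("btn",len(p),rect(p[:,:2]),np.median(p[:,2]))
p=reg(218,160,280,198,46,58);print("coupontop",len(p),rect(p[:,:2]),np.median(p[:,2]))
p=reg(218,160,280,198,22,58);print("coupon",len(p),rect(p[:,:2]))
p=reg(205,125,310,165,38,55);print("fence",len(p),rect(p[:,:2]),np.median(p[:,2]))
p=reg(195,120,312,230,9,21);print("plate",len(p),rect(p[:,:2]),np.median(p[:,2]))
p=reg(270,120,430,180,15,200);print("cup etc",p[:,2].max())
for n,uv,z in (("start",(417.6,221.3),None),("fface",(258.6,151.7),15),("cback",(250.9,173.4),15),("bevel",(249.7,183.4),42)):
    print(n,np.round(world(b,*uv,zw=z),1))
im=b["color"][115:260,195:455,::-1]
cv2.imwrite("pics/crop.png",cv2.resize(im,None,fx=3,fy=3,interpolation=cv2.INTER_CUBIC))
E
```

```text
box 1494 (array([ 513.8, -333.4]), array([100.1,  90.8]), np.float64(14.6), [[454.0, -302.0], [477.0, -390.0], [574.0, -365.0], [551.0, -277.0]]) 44.86174880539846
btn 390 (array([ 514.1, -332.8]), array([46.2, 46.4]), np.float64(83.0), [[488.0, -353.0], [534.0, -359.0], [540.0, -313.0], [494.0, -307.0]]) 59.69672863551307
coupontop 664 (array([627.8,  25.9]), array([99.4, 36.1]), np.float64(86.7), [[607.0, -23.0], [643.0, -25.0], [649.0, 75.0], [613.0, 77.0]]) 50.99800330863155
coupon 1039 (array([622.2,  26.1]), array([100.1,  46. ]), np.float64(85.5), [[595.0, -22.0], [641.0, -26.0], [649.0, 74.0], [603.0, 78.0]])
fence 767 (array([704.2,   4.7]), array([199.4,  29.1]), np.float64(80.5), [[673.0, -91.0], [702.0, -96.0], [735.0, 101.0], [706.0, 105.0]]) 44.81886502115526
plate 4781 (array([645.3,  14.9]), array([200. , 217.6]), np.float64(80.5), [[521.0, -66.0], [736.0, -102.0], [769.0, 95.0], [555.0, 132.0]]) 15.26492851033322
cup etc 54.161093876647556
start [ 515.1 -333.    65.6]
fface [692.8   5.7  15. ]
cback [641.6  23.8  15. ]
bevel [611.4  24.6  42. ]
```

View pics/crop.png

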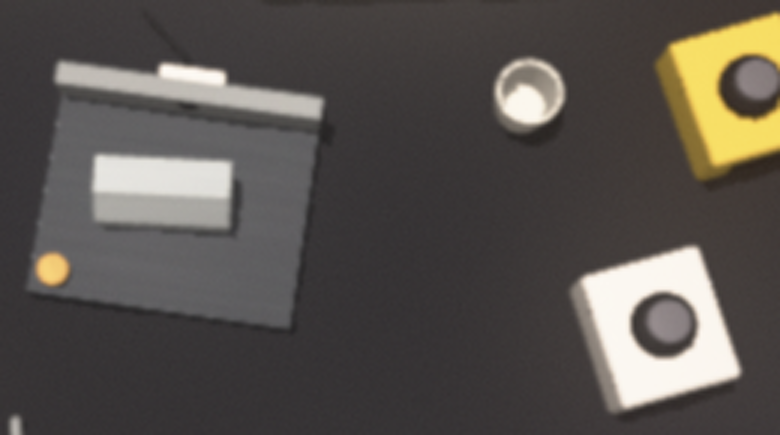

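The crop confirms it: the white box's button is at crop (665,325), i.e. top (417,223), and the yellow box sits apart. The coupon is skewed about 5° to the fence. I'll move towards the button first.

{"op": "step_arm", "data": {"increments": [{"slide":[-0.052,-0.028,0],"roll":-0.06},{"slide":[-0.104,-0.057,0],"roll":-0.12},{"slide":[-0.157,-0.086,0],"roll":-0.18},{"slide":[-0.209,-0.115,0],"roll":-0.24},{"slide":[-0.261,-0.143,0],"roll":-0.297}], "fingers": 0}}

```text
t: 1.78
eef_pos: [449.7, 313.1, 214.9]
tcp_rot: [3.141, 0.001, 2.978]
ft_force: [0.6, 0.6, 1.1]
opening: 0.532
grip_force: 0.0
```

{"op": "step_arm", "data": {"increments": [{"slide":[-0.016,-0.058,0]},{"slide":[-0.031,-0.116,0]},{"slide":[-0.047,-0.173,0]},{"slide":[-0.063,-0.231,0]},{"slide":[-0.078,-0.289,0]}]}}

```text
invalid input at $.increments[0]: expected keys slide, roll
```

{"op": "step_arm", "data": {"increments": [{"slide":[-0.016,-0.058,0]},{"slide":[-0.031,-0.116,0]},{"slide":[-0.047,-0.173,0]},{"slide":[-0.063,-0.231,0]},{"slide":[-0.078,-0.289,0]}]}}

```text
invalid input at $.increments[0]: expected keys slide, roll
```

{"op": "step_arm", "data": {"increments": [{"slide":[-0.016,-0.058,0],"roll":0},{"slide":[-0.031,-0.116,0],"roll":0},{"slide":[-0.047,-0.173,0],"roll":0},{"slide":[-0.063,-0.231,0],"roll":0},{"slide":[-0.078,-0.289,0],"roll":0}]}}

```text
t: 2.4
eef_pos: [478.0, 15.0, 214.9]
tcp_rot: [3.141, 0.001, 2.976]
ft_force: [0.0, 1.0, 0.4]
opening: 0.027
grip_force: 0.0
```

{"op": "step_arm", "data": {"increments": [{"slide":[-0.016,-0.058,0],"roll":0},{"slide":[-0.031,-0.116,0],"roll":0},{"slide":[-0.047,-0.173,0],"roll":0},{"slide":[-0.063,-0.231,0],"roll":0},{"slide":[-0.078,-0.289,0],"roll":0}]}}

```text
t: 3.02
eef_pos: [507.1, -283.1, 214.8]
tcp_rot: [-3.142, 0.0, 2.976]
ft_force: [1.6, -0.2, 0.2]
opening: 0.006
grip_force: 0.0
```

{"op": "step_arm", "data": {"increments": [{"slide":[-0.015,-0.046,0.03],"roll":0},{"slide":[-0.015,-0.046,0.08],"roll":0},{"slide":[-0.015,-0.046,0.125],"roll":0},{"slide":[-0.015,-0.046,0.14],"roll":0},{"slide":[-0.015,-0.046,0.14],"roll":0}]}}

```text
t: 3.65
eef_pos: [514.5, -328.9, 74.7]
tcp_rot: [3.141, -0.0, 2.976]
ft_force: [-0.8, 0.6, 0.2]
opening: 0.004
grip_force: 0.0
```

{"op": "step_arm", "data": {"increments": [{"slide":[0,-0.004,0.003],"roll":0},{"slide":[0,-0.004,0.006],"roll":0},{"slide":[0,-0.004,0.009],"roll":0},{"slide":[0,-0.004,0.011],"roll":0},{"slide":[0,-0.004,0.011],"roll":0}]}}

```text
t: 4.28
eef_pos: [514.0, -333.1, 63.9]
tcp_rot: [-3.141, 0.001, 2.976]
ft_force: [0.9, -2.1, 2.7]
opening: 0.003
grip_force: 1.7
```

{"op": "step_arm", "data": {"increments": [{"slide":[0,0,0.001],"roll":0},{"slide":[0,0,0.002],"roll":0},{"slide":[0,0,0.003],"roll":0},{"slide":[0,0,0.004],"roll":0},{"slide":[0,0,0.004],"roll":0}]}}

```text
t: 4.9
eef_pos: [514.1, -333.1, 61.1]
tcp_rot: [-3.141, 0.001, 2.976]
ft_force: [-3.1, 0.5, 17.2]
opening: 0.002
grip_force: 9.1
```

{"op": "step_arm", "data": {"increments": [{"slide":[0,0,-0.003],"roll":0},{"slide":[0,0,-0.01],"roll":0},{"slide":[0,0,-0.02],"roll":0},{"slide":[0,0.01,-0.055],"roll":0},{"slide":[0,0.07,-0.06],"roll":0}], "fingers": 0}}

```text
t: 5.52
eef_pos: [525.7, -265.3, 121.6]
tcp_rot: [-3.14, 0.003, 2.972]
ft_force: [-0.0, 0.9, 0.2]
opening: 0.002
grip_force: 0.0
```

{"op": "step_arm", "data": {"increments": [{"slide":[0.002,0.058,0],"roll":0},{"slide":[0.002,0.116,0],"roll":0},{"slide":[0.002,0.174,0],"roll":0},{"slide":[0.002,0.232,0],"roll":0},{"slide":[0.002,0.29,0],"roll":0}], "fingers": 0.6}}

```text
t: 6.15
eef_pos: [570.9, 24.6, 119.9]
tcp_rot: [3.142, -0.001, 2.976]
ft_force: [0.6, 0.3, -0.6]
opening: 0.475
grip_force: 0.0
```

{"op": "step_arm", "data": {"increments": [{"slide":[0.003,0.01,0.02],"roll":0},{"slide":[0.003,0.01,0.05],"roll":0},{"slide":[0.003,0.01,0.08],"roll":0},{"slide":[0.003,0.01,0.096],"roll":0},{"slide":[0.003,0.01,0.096],"roll":0}]}}

```text
t: 6.78
eef_pos: [569.4, 33.0, 23.1]
tcp_rot: [-3.141, -0.002, 2.976]
ft_force: [-1.1, 0.4, 0.5]
opening: 0.597
grip_force: 0.0
```

Run:
```python
from m import *
s=state();print(s["eef_pos"],s["tcp_rot"],s["opening"],s["ft_force"])
c=cam("scene");cv2.imwrite("pics/s2.png",cv2.resize(c["color"][160:310,200:400,::-1],None,fx=4,fy=4,interpolation=cv2.INTER_CUBIC))
W=cloud(c)
p=W[200:300,245:360].reshape(-1,3); q=p[(p[:,2]>38)&(p[:,2]<50)&(p[:,0]>665)];print("fence",rect(q[:,:2]))
```

```text
[569.43423861  32.95765689  23.06175538] [-3.14149844e+00 -1.88869323e-03  2.97570412e+00] 0.5967180273945967 [-1.08579719  0.40783945  0.45170077]
fence (array([704.4,   5.5]), array([199.8,  29.3]), np.float64(80.8), [[674.0, -91.0], [703.0, -95.0], [735.0, 102.0], [706.0, 106.0]])
```

View pics/s2.png

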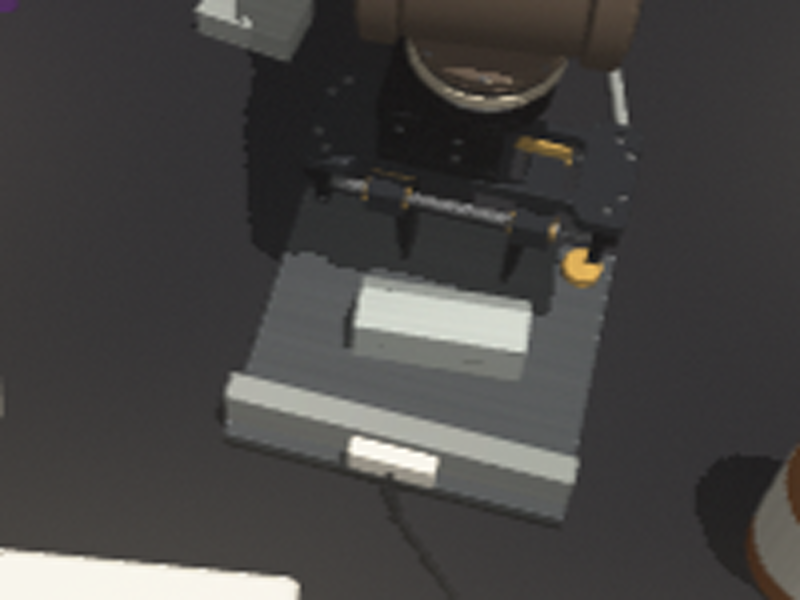

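The scene crop shows both fingers (405,240) and (512,265) standing just in front of the coupon, whose top is at (440,305). They are clear of the brass disc (582,268). Next is the low push.

{"op": "step_arm", "data": {"increments": [{"slide":[-0.01,0,0.001],"roll":0},{"slide":[-0.018,0,0.001],"roll":0},{"slide":[-0.024,0,0.001],"roll":0},{"slide":[-0.03,0,0.001],"roll":0},{"slide":[-0.035,0,0.001],"roll":0}]}}

```text
t: 7.45
eef_pos: [604.4, 27.2, 22.7]
tcp_rot: [3.142, -0.001, 2.976]
ft_force: [-4.6, 1.6, 4.9]
opening: 0.607
grip_force: 2.4
```

{"op": "step_arm", "data": {"increments": [{"slide":[-0.005,0,0],"roll":0},{"slide":[-0.01,0,0],"roll":0},{"slide":[-0.015,0,0],"roll":0},{"slide":[-0.02,0,0],"roll":0},{"slide":[-0.024,0,0],"roll":0}]}}

```text
t: 8.07
eef_pos: [628.2, 23.2, 22.7]
tcp_rot: [3.142, -0.0, 2.976]
ft_force: [-4.9, 2.1, 4.1]
opening: 0.599
grip_force: 2.6
```

{"op": "step_arm", "data": {"increments": [{"slide":[-0.002,0,0],"roll":0},{"slide":[-0.004,0,0],"roll":0},{"slide":[-0.006,0,0],"roll":0},{"slide":[-0.007,0,0],"roll":0},{"slide":[-0.007,0,0],"roll":0}]}}

```text
t: 8.7
eef_pos: [635.1, 22.0, 22.6]
tcp_rot: [3.142, 0.0, 2.976]
ft_force: [-3.1, -0.5, 3.1]
opening: 0.602
grip_force: 1.8
```

{"op": "step_arm", "data": {"increments": [{"slide":[-0.001,0,0],"roll":0},{"slide":[-0.002,0,0],"roll":0},{"slide":[-0.003,0,0],"roll":0},{"slide":[-0.004,0,0],"roll":0},{"slide":[-0.004,0,0],"roll":0}]}}

```text
t: 9.32
eef_pos: [636.0, 21.9, 22.6]
tcp_rot: [-3.141, -0.007, 2.976]
ft_force: [-18.8, 3.3, 12.6]
opening: 0.6
grip_force: 9.1
```

{"op": "step_arm", "data": {"increments": [{"slide":[0.004,0,0],"roll":0},{"slide":[0.01,0,0],"roll":0},{"slide":[0.012,0,-0.01],"roll":0},{"slide":[0.012,0,-0.03],"roll":0},{"slide":[0.012,0,-0.03],"roll":0}]}}

```text
t: 9.95
eef_pos: [628.2, 23.3, 54.3]
tcp_rot: [3.141, 0.004, 2.976]
ft_force: [0.0, 0.6, -0.5]
opening: 0.599
grip_force: 0.0
```

Run:
```python
from m import *
c=cam("scene");cv2.imwrite("pics/s3.png",cv2.resize(c["color"][190:300,245:365,::-1],None,fx=5,fy=5,interpolation=cv2.INTER_CUBIC))
W=cloud(c);p=W[200:300,245:360].reshape(-1,3)
q=p[(p[:,2]>49)&(p[:,2]<53)&(p[:,0]>650)&(p[:,0]<700)];print("coupontop",rect(q[:,:2]))
s=state();print(s["eef_pos"],s["ft_force"])
for t in mark_of("scene","coupon_back")[:1]+mark_of("scene","fence_face")[:1]: print(t["uv"],world(c,*t["uv"],zw=15))
```

```text
coupontop (array([677.7,  15.7]), array([99.7, 30.8]), np.float64(82.0), [[656.0, -32.0], [686.0, -36.0], [700.0, 63.0], [669.0, 67.0]])
[627.63545773  23.30559132  53.35385191] [ 1.04149802  0.24478376 -0.13366411]
[301.2, 268.0] [688.3245717   10.48458444  15.        ]
[298.0, 269.0] [691.58967495   3.29517853  15.        ]
```

View pics/s3.png

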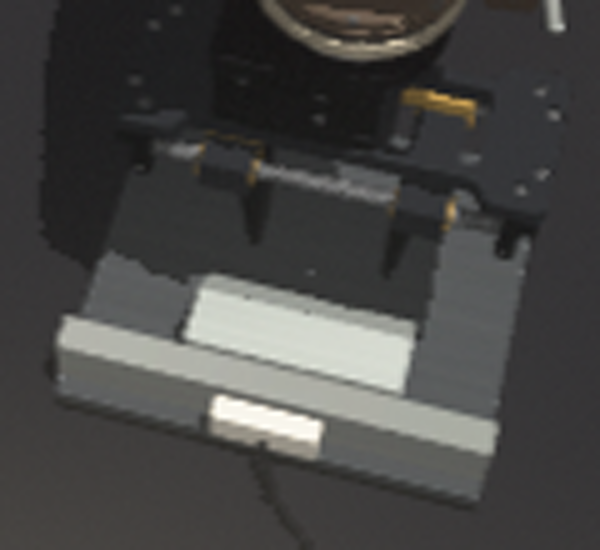

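The crop shows the coupon's top (300,335) parallel to the fence with no gap, straddling the connector that marks the fence middle. Next is the diagonal push on the bevel.

{"op": "step_arm", "data": {"increments": [{"slide":[-0.004,0,0],"roll":0},{"slide":[-0.008,0,0.001],"roll":0},{"slide":[-0.011,0,0.004],"roll":0},{"slide":[-0.014,0,0.007],"roll":0},{"slide":[-0.016,0,0.009],"roll":0}]}}

```text
t: 10.72
eef_pos: [642.9, 20.7, 43.3]
tcp_rot: [3.142, -0.0, 2.976]
ft_force: [0.4, -0.5, 0.2]
opening: 0.6
grip_force: 0.0
```

{"op": "step_arm", "data": {"increments": [{"slide":[-0.0005,0,0.0005],"roll":0},{"slide":[-0.001,0,0.001],"roll":0},{"slide":[-0.0015,0,0.0015],"roll":0},{"slide":[-0.002,0,0.002],"roll":0},{"slide":[-0.0025,0,0.0025],"roll":0}]}}

```text
t: 11.35
eef_pos: [645.0, 20.4, 41.4]
tcp_rot: [3.142, -0.001, 2.976]
ft_force: [-4.0, 0.2, 6.7]
opening: 0.602
grip_force: 4.1
```

Contact is on the bevel, near its middle. I'll build the push with more x than z, since the arm is stiffer vertically.

{"op": "step_arm", "data": {"increments": [{"slide":[-0.0006,0,0.0003],"roll":0},{"slide":[-0.0012,0,0.0006],"roll":0},{"slide":[-0.0018,0,0.0009],"roll":0},{"slide":[-0.0024,0,0.0012],"roll":0},{"slide":[-0.0024,0,0.0012],"roll":0}]}}

```text
t: 11.98
eef_pos: [645.6, 20.3, 41.0]
tcp_rot: [-3.141, -0.004, 2.976]
ft_force: [-14.7, 1.4, 17.5]
opening: 0.597
grip_force: 11.7
```

{"op": "step_arm", "data": {"increments": [{"slide":[-0.0008,0,0.0002],"roll":0},{"slide":[-0.0016,0,0.0005],"roll":0},{"slide":[-0.0024,0,0.0008],"roll":0},{"slide":[-0.0024,0,0.0008],"roll":0},{"slide":[-0.0024,0,0.0008],"roll":0}]}}

```text
t: 12.6
eef_pos: [645.9, 20.3, 40.7]
tcp_rot: [-3.141, -0.009, 2.976]
ft_force: [-26.6, 2.3, 31.1]
opening: 0.602
grip_force: 20.0
```

Run:
```python
from m import *
c=cam("scene");cv2.imwrite("pics/s4.png",c["color"][...,::-1])
W=cloud(c);p=W[200:300,245:360].reshape(-1,3)
q=p[(p[:,2]>49)&(p[:,2]<53)&(p[:,0]>650)&(p[:,0]<700)];print("coupontop",rect(q[:,:2]),np.median(q[:,2]))
s=state();print(s["eef_pos"],s["ft_force"],s["t"])
```

```text
coupontop (array([674.8,  16.1]), array([99.9, 36.6]), np.float64(80.0), [[648.0, -30.0], [684.0, -36.0], [702.0, 62.0], [665.0, 68.0]]) 50.75924012770008
[645.91817072  20.28393588  40.69820086] [-25.57251684   3.56500757  30.01407686] 12.65
```

View pics/s4.png

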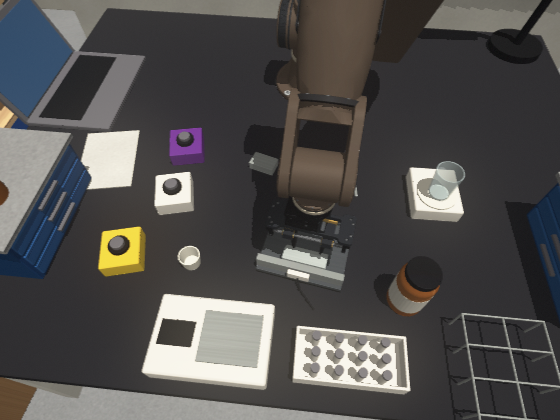

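The coupon (305,258) lies flush on the fence with both fingers on its bevel, pushing about 26 N in and 30 N down. Everything else in view stands where it was, so I'm handing in.

```bash
python3 -c "
from cell import env; print(env.job_done())"
```

```text
the job is handed in; nothing more can be done
None
```

I pressed the start button down (17 N, against a spring of about 5 N) and released it. I then pushed the coupon flush along the fence over the sensing spot, and the arm is still holding it there with a diagonal push on its bevel (about 26 N into the fence, 30 N down). The job was handed in at about 12.7 s, with no verdict returned.

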